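Wind the walnut music box

ROBOT

A 7-joint arm with a two-finger parallel gripper is mounted at the origin on the work surface. World frame = base frame: x ahead of the robot, y to its left, z up, the work surface at z = 0. Lengths are in m, angles in rad, forces in N, time in s.
With the tool pointing down it reaches from about 0.425 to 0.95 m from the base axis. Payload 4.7 kg.
Tool frame: the origin (TCP) lies between the finger pads; the fingertips stand 8 mm ahead of it and the grasp point (between the pads) lies 11 mm behind it; z points along the fingers, y is the line along which they close (so a half turn about z gives the same grasp; the last joint's range is limited). The gripper opens to 85 mm and grips with 20 to 120 N. Pads are 22 mm wide; open, the fingers measure 114 mm over their backs; the gripper's body (76 mm by 85 mm) begins 54 mm behind the grasp point. The pads swing forward as they close: fully open they stand 13 mm farther back than shut.
Start: joints at [-1.372, 0.469, -0.049, 1.532, 0.024, 1.141, -0.082], TCP at [0.152, 0.658, 0.207] pointing down, gripper open.
Joint ranges: [-2.59, 2.59], [-0.33, 1.99], [-1.39, 1.29], [0.1, 2.45], [-1.04, 4.18], [0.21, 1.99], [-2.66, 2.66]. Speed limits (rad/s): [2.57, 2.57, 3.14, 3.14, 3.14, 3.14, 3.14].

INTERFACE

Orientations are given as a unit quaternion [x, y, z, w].
In Python, from workcell import robot, imaging, close_job gives the robot as it stands.
- The arm moves only by the tool arm_command, never from a script. Its argument "commands" is a list of rows, each a list of 3 entries, a list of its own where there are three numbers: the turn, a rotation vector about the world's x, y, z as a fraction of full scale, then the shift along the world's x, y, z as a fraction of full scale, then the closure, from 0 (fully open) to 1 (shut). In form: [[[rx, ry, rz], [tx, ty, tz], hand], ...]. A call has 1 to 12 rows; each row is the pose to reach, as a shift and turn from the pose commanded when the call began; what a row does not reach only later rows make up. Full scale, the value 1, is 0.5 m for a shift and 45 degrees for a turn. A row lasts 1/10 s, in which the tool goes at most 50 mm and 8.59 degrees, less where a joint would pass 70% of its speed; a pose out of reach is approached as far as the arm can. A call with a number of a shift or a turn outside -1 to 1 is refused whole. A call with a gripper value outside its range is refused whole. The fingers move at their own pace and stop on an object; the grip force is fixed at half the most. Time passes only in rows, so rows that repeat a pose let the fingers close. It gives the time, the measured TCP pose, the force, the opening and the grip force at its end, in the units of the state.
- robot.observe(): the state, without advancing time (a new reading comes with each control period).
- imaging.read_camera(name): name is "scene" or "side" or "wrist"; returns a dict with "img" (400x640x3 uint8, red, green, blue), "z_map" (400x640 float32, m along the optical axis (not along the pixel's ray), 0 where there is no reading), "K" (3x3 intrinsics, pixels), "R" (3x3) and "t" (3): a world point X has camera coordinates R X + t. Camera axes: x right, y down, z forward; pixel columns grow to the right and rows downward; lengths in m; the calibration is good to about 2 mm. A picture is of the moment at which its call begins.
- close_job(): hands the job in; it is judged then, once.
The state is a dict: "clock": time; "q": joint angles; "qvel": joint speeds; "joint_efforts": joint torques, N m; "tcp_pos": TCP position; "tcp_rot": TCP orientation; "force": force on the tool from outside, world axes, zero at the start; "ft_torque": the same for the moment, N m; "grip_width": finger opening in m; "gripper_force": force on a finger pad.
Only numpy, scipy, OpenCV 4.12 (cv2) and the standard library are available. Lean on these libraries where they do the work, as an engineer would, in place of code of your own. Each camera call takes 0.05 s, during which the arm holds its last target. There are 200 camera calls.

TASK

Wind the spring of the dark walnut music box by turning its key clockwise (seen from above) until the key's red wing points at the red dot on the box's base plate. Wind in at least two partial turns of about a quarter turn or less each, letting go of the key in between, then let go and leave it there. Leave the key of the pale maple box as it is.

Things in the scene. Friction and masses are not known exactly. Their poses are not given: they have to be found in the camera images.
- walnut: Dark brown round music box, 108 mm across, upside down, held in a round plywood fixture (136 mm across) fixed to the bench; its key stands on the axis. Origin: on the axis at bench height. Its aluminium base plate (82 mm across) faces up, 58 mm above the bench; the red dot on it, 12 mm across, lies 34 mm from the axis in direction (-0.857, -0.516) of the box's x, y axes.
- walnut_key (a joint): Its winding key, turning about the vertical axis (rad): clockwise from above winds the spring and the value grows. Starts between 0 and 0.4; at 2.6 the red wing points at the red dot; stops at 0 and 3.4, so the dot is reached only clockwise. Winding takes 0.1 to 0.14 N m; a brake holds the key wherever it is let go, but turning it back unwinds it.
- walnut_key_grip (a point): Centre of that key's bow, on the axis, 90 mm above the bench. Bow: upright flat plate of two round wings, one red, one brass; 46 to 50 mm long, 8 mm thick, 22 to 24 mm high; lower edge 20 mm above the base plate, on a thin stem. x: along the bow to the red wing; y: across its thickness; z up; turns with the key. Grip from above across the thickness.
- maple_key_red (a point): Middle of the red wing of the pale cream maple box's key, 18 mm from that key's axis, 90 mm above the bench; x axis: outward. Same shape as the walnut box; leave alone. A third box, reddish cherry, has no key. The three stand in any order, 160 mm or more between centres; nothing else near them is as high as the keys.
Not all that is in view belongs to the job. What is shaped like the walnut but blue, pink or turquoise is not meant.

How it is judged:
By the outcome, as a careful person would: the job done as asked, in the order asked, and still so for the second after the job is handed in, with the robot touching nothing.
It also fails if it takes over 43 s, if anything falls off the work surface, if the arm or the gripper's body presses on something with over 40 N, if the wrist force passes 120 N, or if a joint passes its speed limit or range.

## Working session

There is one attempt and no reset: what is moved stays moved. The work goes in short steps, Python scripts to look and compute and a tool call to move; the robot and the scene stay as the last step left them, time stands still between calls to the robot, and variables do not carry over. Pictures are saved under pics/ and viewed, at most 10 in all, crops included, and the job is handed in when it is done.

Besides the shell and the picture viewer there is one more tool, called in YAML: its name, and indented under it one key for each argument. arm_command: Moves the arm, as the interface text tells. Shift numbers are shares of 0.5 m and turn numbers shares of 45 degrees, none past 1 either way. Its arguments: {"type":"object","properties":{"commands":{"type":"array"}},"required":["commands"]}

```bash
mkdir -p pics; cat > h.py <<'E'
import numpy as np, cv2
from workcell import robot, imaging, close_job
def cam(n):
    c=imaging.read_camera(n); return c
def save(img,p): cv2.imwrite('pics/'+p, cv2.cvtColor(img,cv2.COLOR_RGB2BGR))
def ray(c,u,v,z):
    d=c['R'].T@np.linalg.inv(c['K'])@np.array([u,v,1.]); o=-c['R'].T@c['t']
    return o+d*(z-o[2])/d[2]
def cloud(c):
    v,u=np.mgrid[:400,:640]; Z=c['z_map']
    P=np.stack([u,v,np.ones_like(u)],-1)@np.linalg.inv(c['K']).T*Z[...,None]
    W=(P-c['t'])@c['R']; W[Z<=0]=np.nan; return W
E
python3 - <<'E'
from h import *
s=robot.observe(); print(s)
ims=[]
for n in ['scene','side']:
    c=cam(n); save(c['img'],n+'0.png'); print(n,-c['R'].T@c['t'])
E
```

```text
{'clock': 0.0, 'q': array([-1.37189634,  0.4694224 , -0.04859548,  1.53372179,  0.02408028,
        1.14099105, -0.08229088]), 'qvel': array([ 1.32026755e-03, -1.13020933e-03, -1.49660103e-03, -2.58935181e-04,
        2.83057399e-05,  2.68951969e-04, -2.85769256e-04]), 'joint_efforts': array([-2.21112600e-04, -5.10303819e+01, -4.65865969e-02, -2.37707520e+01,
        1.07848569e-02,  7.35865615e-03,  1.66334803e-05]), 'tcp_pos': array([0.15227884, 0.65693701, 0.2059625 ]), 'tcp_rot': array([ 1.13637127e-01,  9.93521839e-01, -9.75292306e-04, -8.39709345e-05]), 'force': array([-0.76341944,  0.10794996, -0.00577691]), 'ft_torque': array([-0.03686665,  0.04850475, -0.00984445]), 'gripper_force': 0.0, 'grip_width': 0.08525818055396263}
scene [ 1.02106287 -0.28972372  1.20124648]
side [ 0.26372965 -0.74003052  0.59834608]
```

View pics/scene0.png

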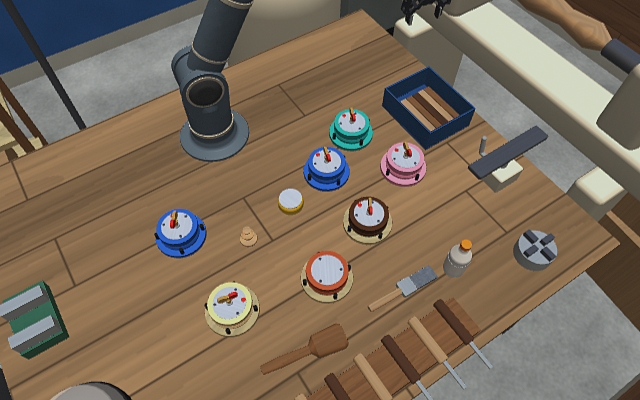

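View pics/side0.png

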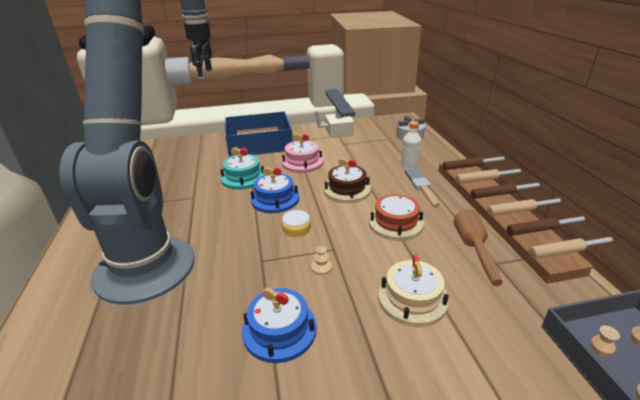

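The scene view shows the walnut box at about (370,215), with the key upright on it. The maple box is at (231,305) and the cherry box at (328,272). In the side view walnut is at (347,178). Next I'll measure the walnut box.

```bash
cat >> h.py <<'E'
def blobs(c,ctr,r,z_lo=.05,tag=''):
    W=cloud(c); d=np.hypot(W[...,0]-ctr[0],W[...,1]-ctr[1]); I=c['img'].astype(int)
    R,G,B=I[...,0],I[...,1],I[...,2]; reg=(d<r)&(W[...,2]>z_lo)
    red=(R>110)&(G<70)&(B<70); brass=(R>120)&(G>80)&(B<0.62*R)&(R-B>50)
    plate=(abs(R-B)<40)&(R>120)
    out={}
    for n,m in (('plate',reg&plate&(abs(W[...,2]-.058)<.006)),('dot',reg&red&(W[...,2]<.068)),('redw',reg&red&(W[...,2]>.073)),('brass',reg&brass&(W[...,2]>.073))):
        m=cv2.morphologyEx(m.astype(np.uint8),cv2.MORPH_OPEN,np.ones((2,2)))>0 if n!='brass' else m
        if m.sum()==0: print(tag,n,0); continue
        v,u=np.nonzero(m); out[n]=W[m]
        print(tag,n,m.sum(),'uv',u.mean().round(1),v.mean().round(1),'W',W[m].mean(0).round(4),'z',W[m][:,2].min().round(3),W[m][:,2].max().round(3))
    if 'plate' in out:
        (cx,cy),rad=cv2.minEnclosingCircle(out['plate'][:,:2].astype(np.float32)); print(tag,'plate circle',round(cx,4),round(cy,4),round(rad,4))
    return out
E
python3 - <<'E'
from h import *
A={n:cam(n) for n in('scene','side')}
print(ray(A['scene'],370,213,.058),ray(A['side'],347,174,.058))
g=ray(A['scene'],370,213,.058)
ims=[]
for n,(u,v) in (('scene',(370,215)),('side',(347,178))):
    blobs(A[n],g,.06,tag=n)
    ims.append(cv2.resize(A[n]['img'][v-32:v+28,u-40:u+40],(640,480),interpolation=cv2.INTER_CUBIC)[::1])
save(cv2.resize(np.hstack(ims),(800,300)),'crop.png')
for nm,p in (('pink',(405,158)),('blue',(326,163)),('cherry',(328,270)),('maple',(230,303))): print(nm,ray(A['scene'],*p,.058).round(3))
E
```

```text
[0.52423514 0.2090894  0.058     ] [0.51822892 0.19906522 0.058     ]
scene plate 485 uv 369.9 214.8 W [nan nan nan] z nan nan
scene dot 8 uv 360.5 205.5 W [0.4919 0.2009 0.0599] z 0.053 0.063
scene redw 16 uv 371.3 210.7 W [0.5363 0.2002 0.0946] z 0.058 0.104
scene brass 29 uv 370.1 202.9 W [0.5173 0.2097 0.099 ] z 0.08 0.104
scene plate circle 0.5242 0.2065 0.0427
side plate 330 uv 348.3 174.4 W [0.5218 0.1984 0.0567] z 0.054 0.075
side dot 0
side redw 40 uv 352.6 164.2 W [0.5359 0.2061 0.0827] z -0.004 0.099
side brass 74 uv 343.7 162.6 W [0.5112 0.2084 0.0898] z 0.073 0.1
side plate circle 0.522 0.2041 0.0458
pink [0.431 0.404 0.058]
blue [0.32  0.203 0.058]
cherry [0.601 0.021 0.058]
maple [ 0.543 -0.225  0.058]
```

View pics/crop.png

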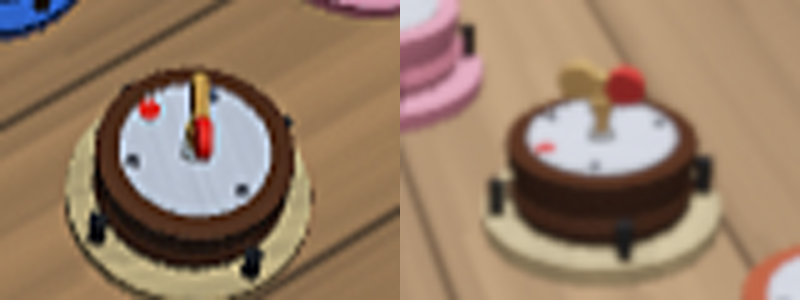

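The crops show the red dot at upper left of the plate, with the wing pointing towards the scene camera. The box centre is about (0.523, 0.205). The dot lies about 190° and the red wing about -27°, which fits the expected start. I'll move above it and use the wrist camera.

arm_command:
  commands:
    - [[0,0,-0.31],[0.742,-0.904,0.08],0]
    - [[0,0,-0.31],[0.742,-0.904,0.08],0]
    - [[0,0,-0.31],[0.742,-0.904,0.08],0]
    - [[0,0,-0.31],[0.742,-0.904,0.08],0]
    - [[0,0,-0.31],[0.742,-0.904,0.08],0]
    - [[0,0,-0.31],[0.742,-0.904,0.08],0]
    - [[0,0,-0.31],[0.742,-0.904,0.08],0]
    - [[0,0,-0.31],[0.742,-0.904,0.08],0]
    - [[0,0,-0.31],[0.742,-0.904,0.08],0]
    - [[0,0,-0.31],[0.742,-0.904,0.08],0]
    - [[0,0,-0.31],[0.742,-0.904,0.08],0]
    - [[0,0,-0.31],[0.742,-0.904,0.08],0]

```text
clock: 1.4
tcp_pos: [0.5253, 0.202, 0.2475]
tcp_rot: [0.235, 0.972, -0.0, 0.001]
force: [-0.2, 1.0, -0.2]
grip_width: 0.0853
gripper_force: 0.0
```

```bash
python3 - <<'E'
from h import *
s=robot.observe(); print(s['clock'],s['tcp_pos'],s['tcp_rot'],s['q'].round(2))
c=cam('wrist'); save(c['img'],'w1.png'); print(-c['R'].T@c['t'])
blobs(c,(.523,.205),.06)
E
```

```text
1.4 [0.52528955 0.20201009 0.24745817] [ 2.35181523e-01  9.71951263e-01 -1.57187917e-04  6.06733431e-04] [-0.66  0.25  0.26  1.77 -0.07  1.13  0.72]
[0.46061523 0.23565896 0.41405221]
 plate 2799 uv 323.6 170.3 W [nan nan nan] z nan nan
 dot 40 uv 306.0 150.3 W [0.488  0.2018 0.0588] z 0.057 0.06
 redw 86 uv 322.2 188.6 W [nan nan nan] z nan nan
 brass 192 uv 322.1 169.0 W [0.5118 0.2124 0.0978] z 0.081 0.303
 plate circle 0.5219 0.2085 0.0421
```

View pics/w1.png

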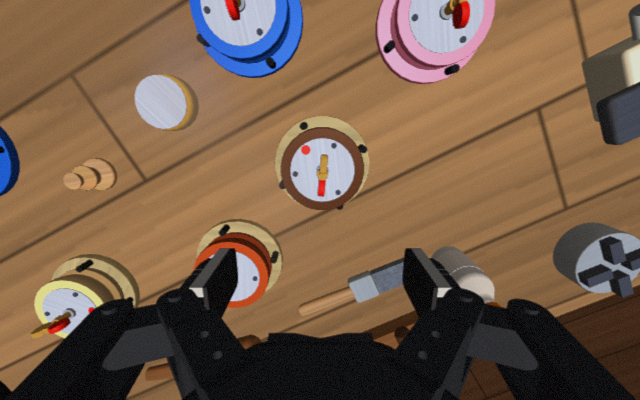

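The wrist view has the walnut box at (323,168), the dot at (306,150), the red wing towards (322,188) and the brass wing at (322,169). Now I'll refine the axis and angles.

```bash
cat >> h.py <<'E'
def refine(c,ctr=(.523,.206)):
    W=cloud(c); I=c['img'].astype(int); R,G,B=I[...,0],I[...,1],I[...,2]
    v,u=np.mgrid[:400,:640]
    d=np.linalg.inv(c['K'])@np.stack([u.ravel(),v.ravel(),np.ones(u.size)]); d=(c['R'].T@d).T.reshape(400,640,3); o=-c['R'].T@c['t']
    at=lambda z:(o+d*((z-o[2])/d[...,2])[...,None])
    P=at(.058); near=np.hypot(P[...,0]-ctr[0],P[...,1]-ctr[1])<.048
    pl=(near&(R>120)&(abs(R-B)<45)).astype(np.uint8)
    red=near&(R>120)&(G<70)&(B<70); 
    cs,_=cv2.findContours(pl,cv2.RETR_EXTERNAL,cv2.CHAIN_APPROX_NONE)
    h=cv2.convexHull(max(cs,key=cv2.contourArea)); 
    q=np.array([P[y,x,:2] for x,y in h[:,0]])*1.
    A=np.c_[2*q,np.ones(len(q))]; s=np.linalg.lstsq(A,(q**2).sum(1),rcond=None)[0]; C=s[:2]
    print('plate C',C.round(4),'r',np.sqrt(s[2]+C@C).round(4))
    dot=red&(abs(W[...,2]-.058)<.005); D=P[dot][:,:2].mean(0)
    print('dot',D.round(4),'dist',np.linalg.norm(D-C).round(4),'az',np.degrees(np.arctan2(*(D-C)[::-1])).round(1))
    rw=red&~cv2.dilate(dot.astype(np.uint8),np.ones((5,5))).astype(bool)
    T=at(.090); Rw=T[rw][:,:2]; M=Rw.mean(0); print('red wing',rw.sum(),M.round(4),'dist',np.linalg.norm(M-C).round(4),'az',np.degrees(np.arctan2(*(M-C)[::-1])).round(1))
    top=(W[...,2]>.078)&(W[...,2]<.108)&(np.hypot(W[...,0]-C[0],W[...,1]-C[1])<.035); Q=W[top][:,:2]
    rt=cv2.minAreaRect(Q.astype(np.float32)); vx,vy,x0,y0=cv2.fitLine(Q.astype(np.float32),cv2.DIST_HUBER,0,.01,.01).ravel()
    print('bow line az',np.degrees(np.arctan2(vy,vx)).round(1),'centre',x0.round(4),y0.round(4),'rect',np.round(rt[0],4),np.round(rt[1],4),top.sum(),'ztop',np.percentile(W[top][:,2],95).round(3))
    s=robot.observe(); n=s['tcp_rot']; print('tcp',s['clock'],s['tcp_pos'].round(4),'tool y az',np.degrees(2*np.arctan2(n[1],n[0])-np.pi/2).round(1)); return C
E
python3 - <<'E'
from h import *
for n in('wrist','scene','side'): print(n); refine(cam(n))
E
```

```text
wrist
plate C [0.5199 0.2079] r 0.0415
dot [0.4865 0.2015] dist 0.034 az -169.0
red wing 88 [0.5323 0.2003] dist 0.0146 az -31.7
bow line az -32.5 centre 0.5179 0.2084 rect [0.519  0.2077] [0.0132 0.0484] 336 ztop 0.102
tcp 1.5 [0.527  0.1992 0.2475] tool y az 62.4
scene
plate C [0.5207 0.207 ] r 0.0411
dot [0.4862 0.2013] dist 0.035 az -170.6
red wing 16 [0.5304 0.2019] dist 0.0109 az -27.9
bow line az -32.1 centre 0.5277 0.2005 rect [0.524  0.2046] [0.0136 0.0456] 75 ztop 0.103
tcp 1.55 [0.5249 0.2026 0.2471] tool y az 62.6
side
plate C [0.52   0.2076] r 0.0437
dot [nan nan] dist nan az nan
red wing 8 [0.526  0.1871] dist 0.0213 az -73.6
bow line az -32.4 centre 0.518 0.2043 rect [0.5178 0.2045] [0.0143 0.0497] 129 ztop 0.1
tcp 1.6 [0.5236 0.2049 0.2468] tool y az 62.9h.py:40: RuntimeWarning: Mean of empty slice.
  dot=red&(abs(W[...,2]-.058)<.005); D=P[dot][:,:2].mean(0)
  ret = um.true_divide(
```

arm_command:
  commands:
    - [[0,0,-0.118],[-0.006,0.005,0],0]
    - [[0,0,-0.118],[-0.006,0.005,-0.1],0.3]
    - [[0,0,-0.118],[-0.006,0.005,-0.18],0.3]
    - [[0,0,-0.118],[-0.006,0.005,-0.25],0.3]
    - [[0,0,-0.118],[-0.006,0.005,-0.29],0.3]
    - [[0,0,-0.118],[-0.006,0.005,-0.31],0.3]
    - [[0,0,-0.118],[-0.006,0.005,-0.33],0.3]
    - [[0,0,-0.118],[-0.006,0.005,-0.33],0.3]
    - [[0,0,-0.118],[-0.006,0.005,-0.33],0.3]

```text
clock: 2.5
tcp_pos: [0.5209, 0.2087, 0.0829]
tcp_rot: [0.278, 0.961, 0.001, 0.001]
force: [0.5, -0.3, 0.2]
grip_width: 0.0601
gripper_force: 0.0
```

```bash
python3 - <<'E'
from h import *
s=robot.observe(); print(s['clock'],s['tcp_pos'],s['tcp_rot'],s['q'].round(2),s['force'],s['grip_width'])
c=cam('wrist'); save(c['img'],'w2.png'); refine(c)
E
```

```text
2.5 [0.52090488 0.20870132 0.08285262] [2.78017433e-01 9.60575679e-01 6.44836608e-04 5.06129151e-04] [-0.64  0.43  0.24  1.94 -0.14  0.78  0.68] [ 0.5213534  -0.34188184  0.22366322] 0.06013965280606962
plate C [0.5199 0.208 ] r 0.0412
dot [0.4887 0.2023] dist 0.0317 az -169.7
red wing 322 [0.5341 0.1987] dist 0.0169 az -33.3
bow line az -31.8 centre 0.5194 0.2082 rect [0.519  0.2084] [0.0138 0.0485] 1157 ztop 0.102
tcp 2.55 [0.5212 0.2086 0.0831] tool y az 57.7
```

View pics/w2.png

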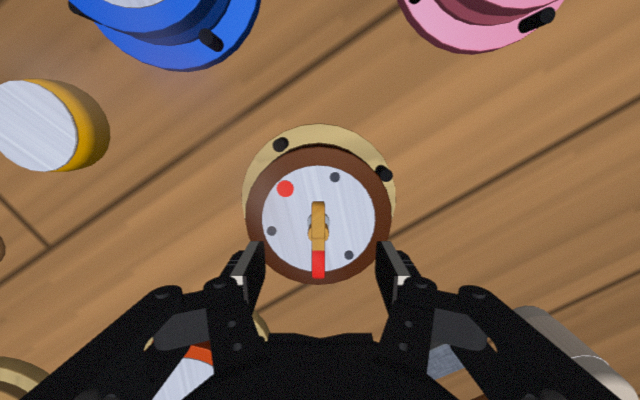

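The wrist view shows the bow centred between the open fingers at (318,240), with the red wing towards the gripper. Close.

arm_command:
  commands:
    - [[0,0,0],[0,0,0],1]
    - [[0,0,0],[0,0,0],1]
    - [[0,0,0],[0,0,0],1]
    - [[0,0,0],[0,0,0],1]
    - [[0,0,0],[0,0,0],1]
    - [[0,0,0],[0,0,0],1]

```text
clock: 3.15
tcp_pos: [0.5204, 0.2081, 0.082]
tcp_rot: [0.278, 0.961, 0.0, -0.0]
force: [-0.3, -0.1, 0.6]
grip_width: 0.0002
gripper_force: 0.0
```

```bash
python3 - <<'E'
from h import *
s=robot.observe(); print(s['clock'],s['tcp_pos'],s['force'],s['ft_torque'],s['grip_width'],s['gripper_force'])
a=cam('wrist'); b=cam('side'); c=cam('scene'); f=lambda i,u,v,w,h:cv2.resize(i['img'][v:v+h,u:u+w],(400,300))
save(np.vstack([np.hstack([f(a,220,130,200,150),f(b,300,100,100,75)]),np.hstack([f(c,320,150,100,75)]*2)]),'w3.png')
E
```

```text
3.15 [0.52038318 0.2080669  0.08204063] [-0.32934852 -0.13664455  0.60320168] [-0.01361182  0.03150361  0.00187059] 0.00022220127005138246 0.0
```

View pics/w3.png

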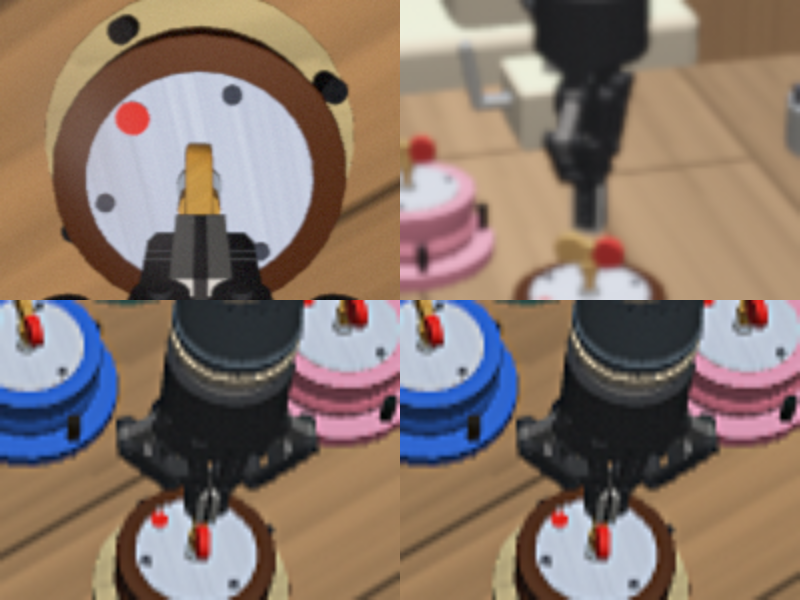

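The fingers have closed above the bow: side crop, tips at about row 225, just over the wings. I'll measure the fingertip height directly.

```bash
python3 - <<'E'
from h import *
for n in('side','scene','wrist'):
    c=cam(n); W=cloud(c); I=c['img'].astype(int); dark=(I.max(-1)<110)&(I.max(-1)-I.min(-1)<25)
    m=dark&(np.hypot(W[...,0]-.52,W[...,1]-.208)<.04)&(W[...,2]>.07)&(W[...,2]<.2)
    P=W[m]; print(n,m.sum()); 
    for lo in np.arange(.07,.16,.01):
        s=P[(P[:,2]>lo)&(P[:,2]<=lo+.01)]
        if len(s): print(round(lo,3),len(s),np.median(s,0).round(4))
E
```

```text
side 236
0.11 18 [0.5171 0.1973 0.1165]
0.12 25 [0.516  0.1973 0.1252]
0.13 22 [0.5166 0.1974 0.1358]
0.14 13 [0.5205 0.1937 0.1437]
0.15 40 [0.5148 0.1858 0.1561]
scene 359
0.1 1 [0.5209 0.1995 0.1075]
0.11 9 [0.5316 0.205  0.117 ]
0.12 29 [0.5284 0.199  0.1255]
0.13 17 [0.5283 0.1983 0.1348]
0.14 15 [0.526  0.2039 0.1445]
0.15 54 [0.526  0.1978 0.1555]
wrist 27604
0.07 1 [0.5134 0.2051 0.0796]
0.11 314 [0.5108 0.2149 0.1162]
0.12 510 [0.5105 0.2143 0.1254]
0.13 525 [0.5106 0.2145 0.1346]
0.14 732 [0.5138 0.2106 0.1439]
0.15 2728 [0.513  0.2107 0.1559]
```

Tips measure z≈0.111 at a commanded TCP of 0.081, so they stand about 37 mm higher than the interface text implies. I trust the cameras, because they also see the bow's top at the correct 0.102. Open, lower 36 mm and check.

arm_command:
  commands:
    - [[0,0,0],[-0.001,0,0],0.3]
    - [[0,0,0],[-0.001,0,0],0.3]
    - [[0,0,0],[-0.001,0,0],0.3]
    - [[0,0,0],[-0.001,0,0],0.3]
    - [[0,0,0],[-0.001,0,-0.02],0.3]
    - [[0,0,0],[-0.001,0,-0.04],0.3]
    - [[0,0,0],[-0.001,0,-0.055],0.3]
    - [[0,0,0],[-0.001,0,-0.072],0.3]
    - [[0,0,0],[-0.001,0,-0.072],0.3]
    - [[0,0,0],[-0.001,0,-0.072],0.3]

```text
clock: 4.45
tcp_pos: [0.5198, 0.208, 0.0457]
tcp_rot: [0.278, 0.96, -0.0, -0.0]
force: [-0.2, 0.3, 0.4]
grip_width: 0.0597
gripper_force: 0.0
```

```bash
python3 - <<'E'
from h import *
s=robot.observe(); print(s['clock'],s['tcp_pos'],s['force'],s['grip_width'])
for n in('side','wrist'):
    c=cam(n); W=cloud(c); I=c['img'].astype(int); dark=(I.max(-1)<110)&(I.max(-1)-I.min(-1)<25)
    m=dark&(np.hypot(W[...,0]-.52,W[...,1]-.208)<.07)&(W[...,2]>.065)&(W[...,2]<.2)
    P=W[m]; print(n,m.sum()); 
    for lo in np.arange(.06,.12,.01):
        s=P[(P[:,2]>lo)&(P[:,2]<=lo+.01)]
        if len(s): print(round(lo,3),len(s),np.median(s,0).round(4))
refine(c)
E
```

```text
4.45 [0.51981265 0.20796982 0.04567037] [-0.21882624  0.34339525  0.36937928] 0.059712004396232844
side 593
0.07 1 [0.5058 0.1737 0.0795]
0.08 22 [0.4992 0.1733 0.0866]
0.09 39 [0.5073 0.1728 0.0953]
0.1 41 [0.506  0.1742 0.1044]
0.11 16 [0.5378 0.2307 0.1159]
wrist 45096
0.07 124 [0.5096 0.1875 0.0784]
0.08 684 [0.5127 0.223  0.0855]
0.09 914 [0.526  0.2285 0.0952]
0.1 1026 [0.5259 0.2287 0.1048]
0.11 924 [0.5081 0.1892 0.1136]
plate C [0.5199 0.208 ] r 0.041
dot [0.4858 0.2058] dist 0.0341 az -176.4
red wing 473 [0.5344 0.1988] dist 0.0172 az -32.3
bow line az 57.2 centre 0.5163 0.2101 rect [0.5179 0.2082] [0.067  0.0459] 3465 ztop 0.106
tcp 4.55 [0.5202 0.2082 0.0463] tool y az 57.7
```

Tips are now about 0.078, beside the bow, with no contact. Close.

arm_command:
  commands:
    - [[0,0,0],[0,0,0],1]
    - [[0,0,0],[0,0,0],1]
    - [[0,0,0],[0,0,0],1]
    - [[0,0,0],[0,0,0],1]
    - [[0,0,0],[0,0,0],1]
    - [[0,0,0],[0,0,0],1]

```text
clock: 5.15
tcp_pos: [0.5199, 0.208, 0.0463]
tcp_rot: [0.278, 0.961, 0.0, -0.0]
force: [-2.2, -0.5, 3.9]
grip_width: 0.0071
gripper_force: 58.9
```

Gripped, with an opening of about 8 mm. First partial turn is 45° clockwise, then let go.

arm_command:
  commands:
    - [[0,0,-0.13],[0,0,0],1]
    - [[0,0,-0.26],[0,0,0],1]
    - [[0,0,-0.39],[0,0,0],1]
    - [[0,0,-0.52],[0,0,0],1]
    - [[0,0,-0.65],[0,0,0],1]
    - [[0,0,-0.78],[0,0,0],1]
    - [[0,0,-0.9],[0,0,0],1]
    - [[0,0,-1.0],[0,0,0],1]
    - [[0,0,-1.0],[0,0,0],1]
    - [[0,0,-1.0],[0,0,0],1]
    - [[0,0,-1.0],[0,0,0],1]

```text
clock: 6.25
tcp_pos: [0.5204, 0.2083, 0.0463]
tcp_rot: [0.624, 0.781, 0.001, 0.0]
force: [0.3, -0.2, 3.5]
grip_width: 0.0076
gripper_force: 59.1
```

arm_command:
  commands:
    - [[0,0,0],[0,0,0],0.3]
    - [[0,0,0],[0,0,0],0.3]
    - [[0,0,0],[0,0,0],0.3]
    - [[0,0,0],[0,0,0],0.3]
    - [[0,0,0],[0,0,0],0.3]
    - [[0,0,0],[0,0,0],0.3]

```text
clock: 6.85
tcp_pos: [0.5198, 0.2081, 0.046]
tcp_rot: [0.625, 0.781, -0.0, -0.0]
force: [-0.2, 0.8, -0.4]
grip_width: 0.0596
gripper_force: 0.0
```

```bash
python3 - <<'E'
from h import *
s=robot.observe(); print(s['clock'],s['tcp_pos'],s['force'],s['q'].round(2))
c=cam('wrist');refine(c); save(c['img'],'w4.png')
E
```

```text
6.85 [0.51983063 0.20809081 0.04598499] [-0.18399631  0.83398124 -0.38870062] [-0.79  0.51  0.43  1.97 -0.31  0.73  0.06]
plate C [0.5199 0.2081] r 0.0411
dot [0.4882 0.2017] dist 0.0323 az -168.6
red wing 432 [0.5235 0.1919] dist 0.0166 az -77.4
bow line az 13.5 centre 0.5193 0.2124 rect [0.5183 0.2094] [0.0462 0.0663] 3442 ztop 0.106
tcp 6.9 [0.5199 0.2081 0.046 ] tool y az 12.7
```

View pics/w4.png

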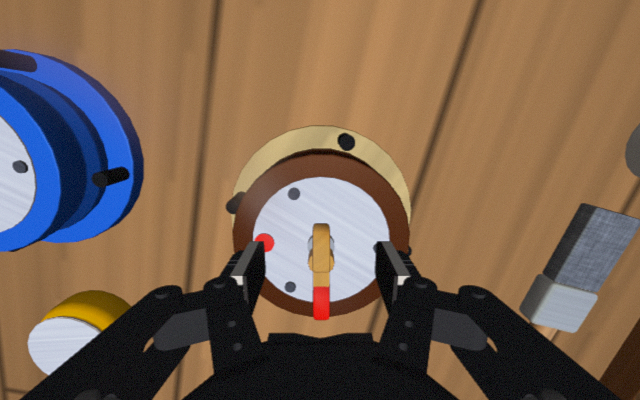

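The key turned with the gripper: the red wing at (321,302) is now at az -77°, and the dot at (264,242) is at -169°. Second turn.

arm_command:
  commands:
    - [[0,0,0],[0,0,0],1]
    - [[0,0,0],[0,0,0],1]
    - [[0,0,0],[0,0,0],1]
    - [[0,0,0],[0,0,0],1]
    - [[0,0,0],[0,0,0],1]
    - [[0,0,0],[0,0,0],1]

```text
clock: 7.5
tcp_pos: [0.5204, 0.2082, 0.0462]
tcp_rot: [0.625, 0.781, 0.0, 0.0]
force: [0.9, 0.3, 0.4]
grip_width: 0.007
gripper_force: 60.0
```

arm_command:
  commands:
    - [[0,0,-0.13],[0,0,0],1]
    - [[0,0,-0.26],[0,0,0],1]
    - [[0,0,-0.39],[0,0,0],1]
    - [[0,0,-0.52],[0,0,0],1]
    - [[0,0,-0.65],[0,0,0],1]
    - [[0,0,-0.78],[0,0,0],1]
    - [[0,0,-0.9],[0,0,0],1]
    - [[0,0,-1.0],[0,0,0],1]
    - [[0,0,-1.0],[0,0,0],1]
    - [[0,0,-1.0],[0,0,0],1]
    - [[0,0,-1.0],[0,0,0],1]

```text
clock: 8.6
tcp_pos: [0.5208, 0.2081, 0.0462]
tcp_rot: [0.876, 0.483, 0.001, 0.0]
force: [4.3, -0.9, -2.1]
grip_width: 0.0066
gripper_force: 59.6
```

arm_command:
  commands:
    - [[0,0,0],[0,0,0],0.3]
    - [[0,0,0],[0,0,0],0.3]
    - [[0,0,0],[0,0,0],0.3]
    - [[0,0,0],[0,0,0],0.3]
    - [[0,0,0],[0,0,0],0.3]
    - [[0,0,0],[0,0,0],0.3]

```text
clock: 9.2
tcp_pos: [0.5197, 0.2081, 0.046]
tcp_rot: [0.876, 0.482, -0.0, -0.0]
force: [0.2, 0.4, 0.3]
grip_width: 0.0597
gripper_force: 0.0
```

```bash
python3 - <<'E'
from h import *
s=robot.observe(); print(s['clock'],s['tcp_pos'],s['force'],s['q'].round(2))
c=cam('wrist');refine(c)
E
```

```text
9.2 [0.51973539 0.20810776 0.04602769] [0.22126357 0.37504412 0.34243479] [-0.94  0.55  0.64  1.98 -0.47  0.76 -0.58]
plate C [0.52   0.2082] r 0.0411
dot [0.4871 0.2004] dist 0.0338 az -166.7
red wing 360 [0.5114 0.1948] dist 0.0159 az -122.7
bow line az -30.8 centre 0.5226 0.2114 rect [0.5198 0.2103] [0.0467 0.0663] 3473 ztop 0.106
tcp 9.25 [0.5198 0.2081 0.0461] tool y az -32.3
```

arm_command:
  commands:
    - [[0,0,0],[0,0,0],1]
    - [[0,0,0],[0,0,0],1]
    - [[0,0,0],[0,0,0],1]
    - [[0,0,0],[0,0,0],1]
    - [[0,0,0],[0,0,0],1]
    - [[0,0,0],[0,0,0],1]

```text
clock: 9.85
tcp_pos: [0.5206, 0.2077, 0.0462]
tcp_rot: [0.876, 0.482, 0.001, 0.001]
force: [2.8, -2.6, -1.0]
grip_width: 0.0074
gripper_force: 59.9
```

arm_command:
  commands:
    - [[0,0,-0.13],[0,0,0],1]
    - [[0,0,-0.26],[0,0,0],1]
    - [[0,0,-0.39],[0,0,0],1]
    - [[0,0,-0.52],[0,0,0],1]
    - [[0,0,-0.65],[0,0,0],1]
    - [[0,0,-0.78],[0,0,0],1]
    - [[0,0,-0.88],[0,0,0],1]
    - [[0,0,-0.96],[0,0,0],1]
    - [[0,0,-0.98],[0,0,0],1]
    - [[0,0,-0.98],[0,0,0],1]
    - [[0,0,-0.98],[0,0,0],1]

```text
clock: 10.95
tcp_pos: [0.5207, 0.2076, 0.0462]
tcp_rot: [0.993, 0.118, 0.001, 0.0]
force: [3.9, -2.6, -1.5]
grip_width: 0.0069
gripper_force: 59.8
```

arm_command:
  commands:
    - [[0,0,0],[0,0,0],0.3]
    - [[0,0,0],[0,0,0],0.3]
    - [[0,0,0],[0,0,0],0.3]
    - [[0,0,0],[0,0,0],0.3]
    - [[0,0,0],[0,0,0],0.3]
    - [[0,0,0],[0,0,0.05],0.3]
    - [[0,0,0],[0,0,0.12],0.3]
    - [[0,0,0],[0,0,0.2],0.3]
    - [[0,0,0],[0,0,0.2],0.3]
    - [[0,0,0],[0,0,0.2],0.3]

```text
clock: 11.95
tcp_pos: [0.52, 0.2085, 0.1466]
tcp_rot: [0.993, 0.119, 0.001, -0.001]
force: [-1.2, -0.0, -0.5]
grip_width: 0.0595
gripper_force: 0.0
```

```bash
python3 - <<'E'
from h import *
c=cam('wrist');refine(c);save(c['img'],'w5.png')
E
```

```text
plate C [0.5201 0.2082] r 0.0413
dot [0.4857 0.2054] dist 0.0345 az -175.3
red wing 157 [0.5051 0.2041] dist 0.0155 az -164.7
bow line az 13.5 centre 0.5247 0.2095 rect [0.5207 0.2089] [0.0488 0.013 ] 614 ztop 0.102
tcp 12.0 [0.5192 0.2084 0.1455] tool y az -76.4
```

View pics/w5.png

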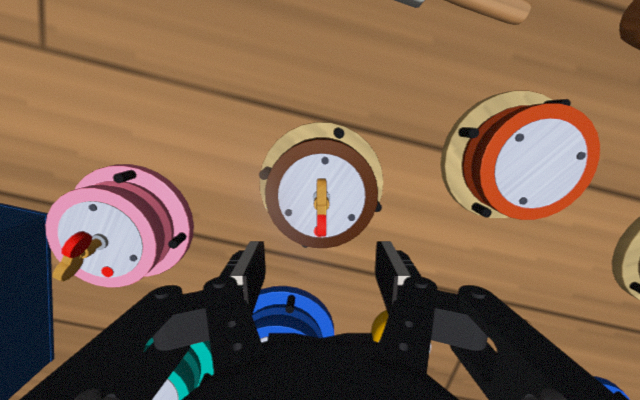

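In the wrist view the red wing at (321,227) nearly covers the dot, and bow az is -166.5°. The wing hides part of the dot, so I'll yaw the raised tool back for a clear view of it.

arm_command:
  commands:
    - [[0,0,1],[0,0,0.1],0.3]
    - [[0,0,1],[0,0,0.1],0.3]
    - [[0,0,1],[0,0,0.1],0.3]
    - [[0,0,1],[0,0,0.1],0.3]
    - [[0,0,1],[0,0,0.1],0.3]
    - [[0,0,1],[0,0,0.1],0.3]
    - [[0,0,1],[0,0,0.1],0.3]
    - [[0,0,1],[0,0,0.1],0.3]
    - [[0,0,1],[0,0,0.1],0.3]

```text
clock: 12.9
tcp_pos: [0.5196, 0.208, 0.1954]
tcp_rot: [0.872, 0.489, -0.001, 0.0]
force: [0.5, 0.5, -1.2]
grip_width: 0.0595
gripper_force: 0.0
```

```bash
python3 - <<'E'
from h import *
c=cam('wrist');refine(c);save(cv2.resize(c['img'][120:280,220:420],(600,480),interpolation=cv2.INTER_CUBIC),'w6.png')
refine(cam('scene'))
E
```

```text
plate C [0.52   0.2082] r 0.0414
dot [0.4862 0.2019] dist 0.0343 az -169.4
red wing 132 [0.5059 0.2033] dist 0.0149 az -160.6
bow line az 13.8 centre 0.5202 0.2105 rect [0.5203 0.21  ] [0.0475 0.0111] 550 ztop 0.102
tcp 12.95 [0.5196 0.208  0.1955] tool y az -31.4
plate C [0.521  0.2069] r 0.0409
dot [0.4847 0.2063] dist 0.0363 az -179.1
red wing 8 [0.5098 0.2083] dist 0.0112 az 172.7
bow line az 14.2 centre 0.519 0.203 rect [0.5228 0.2043] [0.0483 0.0121] 109 ztop 0.103
tcp 13.0 [0.5197 0.2081 0.1957] tool y az -31.4
```

View pics/w6.png

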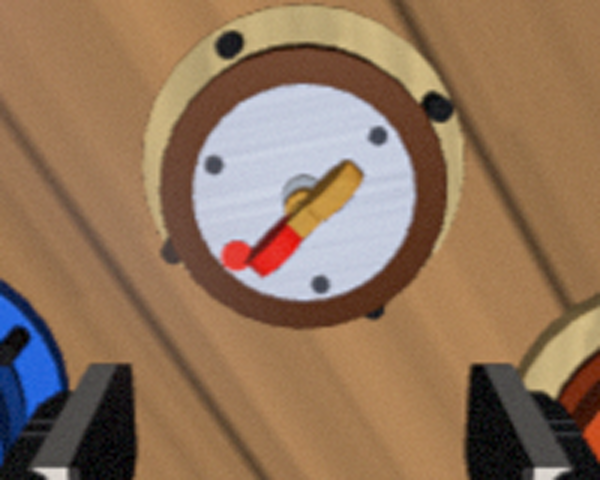

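The dot is fully visible here at crop (237,255), az -169.4°. The key is about 3° short, so I'll regrip and trim 3° clockwise.

arm_command:
  commands:
    - [[0,0,-1],[0,0,-0.1],0.3]
    - [[0,0,-1],[0,0,-0.1],0.3]
    - [[0,0,-1],[0,0,-0.1],0.3]
    - [[0,0,-1],[0,0,-0.1],0.3]
    - [[0,0,-1],[0,0,-0.1],0.3]
    - [[0,0,-1],[0,0,-0.1],0.3]
    - [[0,0,-1],[0,0,-0.1],0.3]
    - [[0,0,-1],[0,0,-0.1],0.3]
    - [[0,0,-1],[0,0,-0.1],0.3]

```text
clock: 13.9
tcp_pos: [0.5199, 0.2081, 0.1461]
tcp_rot: [0.993, 0.119, 0.0, -0.0]
force: [-0.4, 0.4, -1.1]
grip_width: 0.0599
gripper_force: 0.0
```

arm_command:
  commands:
    - [[0,0,0],[0,0,-0.06],0.3]
    - [[0,0,0],[0,0,-0.12],0.3]
    - [[0,0,0],[0,0,-0.17],0.3]
    - [[0,0,0],[0,0,-0.2],0.3]
    - [[0,0,0],[0,0,-0.2],0.3]
    - [[0,0,0],[0,0,-0.2],0.3]
    - [[0,0,0],[0,0,-0.2],1]
    - [[0,0,0],[0,0,-0.2],1]
    - [[0,0,0],[0,0,-0.2],1]
    - [[0,0,0],[0,0,-0.2],1]
    - [[0,0,0],[0,0,-0.2],1]
    - [[0,0,0],[0,0,-0.2],1]

```text
clock: 15.1
tcp_pos: [0.5205, 0.2075, 0.0467]
tcp_rot: [0.993, 0.118, 0.001, 0.0]
force: [-0.7, -2.7, 6.4]
grip_width: 0.0072
gripper_force: 59.7
```

arm_command:
  commands:
    - [[0,0,-0.035],[0,0,0],1]
    - [[0,0,-0.068],[0,0,0],1]
    - [[0,0,-0.068],[0,0,0],1]
    - [[0,0,-0.068],[0,0,0],1]
    - [[0,0,-0.068],[0,0,0],1]

```text
clock: 15.6
tcp_pos: [0.5205, 0.2076, 0.0467]
tcp_rot: [0.996, 0.091, 0.0, 0.0]
force: [-0.7, -1.7, 5.9]
grip_width: 0.0072
gripper_force: 59.8
```

arm_command:
  commands:
    - [[0,0,0],[0,0,0],0.3]
    - [[0,0,0],[0,0,0],0.3]
    - [[0,0,0],[0,0,0],0.3]
    - [[0,0,0],[0,0,0],0.3]
    - [[0,0,0],[0,0,0],0.3]
    - [[0,0,0],[0,0,0.05],0.3]
    - [[0,0,0],[0,0,0.12],0.3]
    - [[0,0,0],[0,0,0.2],0.3]
    - [[0,0,0],[0,0,0.3],0.3]
    - [[0,0,0],[0,0,0.3],0.3]
    - [[0,0,0],[0,0,0.3],0.3]

```text
clock: 16.7
tcp_pos: [0.5202, 0.2085, 0.1969]
tcp_rot: [0.996, 0.092, 0.001, -0.001]
force: [-0.3, -0.0, -1.1]
grip_width: 0.0601
gripper_force: 0.0
```

```bash
python3 - <<'E'
from h import *
c=cam('wrist');refine(c);save(c['img'],'w7.png')
E
```

```text
plate C [0.5202 0.2082] r 0.0413
dot [0.4837 0.1995] dist 0.0375 az -166.7
red wing 109 [0.506  0.2057] dist 0.0144 az -170.3
bow line az 11.4 centre 0.5231 0.2091 rect [0.5208 0.2087] [0.048  0.0136] 432 ztop 0.102
tcp 16.75 [0.5192 0.2083 0.1956] tool y az -79.4
```

View pics/w7.png

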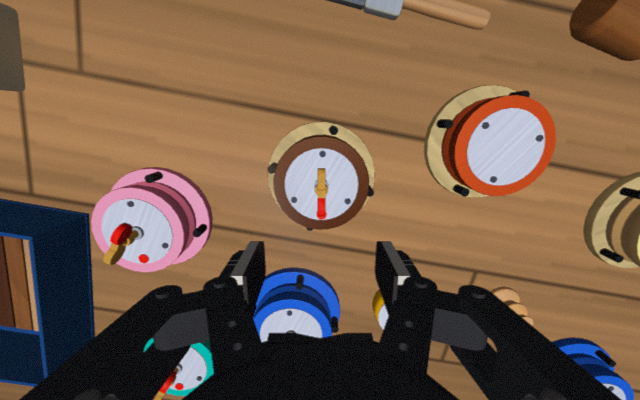

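The red wing at (321,210) now covers the dot. Bow az is about -169°, the same as the dot, and the gripper is clear at an opening of 60 mm. Handing in.

```bash
python3 -c "
from workcell import close_job
print(close_job())"
```

```text
the job is handed in; nothing more can be done
None
```

The walnut key was wound clockwise in three 45° turns plus a 3° trim, letting go between each; its red wing points at the red dot to within about 1° by the wrist camera, the gripper is clear above it, and the maple key was not touched (job handed in, no verdict returned).

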